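# Walk the fossil block round to the fence of the photo board

### The job

Square the heavy fossil block on the photo board for its picture: with the fingertips only, walk it round by pushing its two bare back corners by turns, starting with the one that lags farther from the fence, until its long sawn front face lies flat against the fence, no part of it past either end of the fence. Push the stone and never touch the fossil bone; do not lift or tip the block, and leave everything else where it is.

Things in the scene. Friction and masses are not known exactly. Their poses are not given: they have to be found in the camera images.
- block: The stone block, grey-tan limestone with darker bedding lines, 92 (x) x 190 (y) x 44 (z), too wide to grip; 1.3 to 2.2 kg, 6 to 16 N to slide. Origin: centre of its underside. Own +x points out of its flat sawn front face (x = +46), which must end against the fence; -x out of its back face (x = -46) with the bone; +y to its left end.
- left_end: The bare stone at the block's left (+y) end, its last 30 mm, part of the block. Origin: on the upright edge where the back face meets the left end face, half-way up (22 above the board); axes as the block's. At the start this is the back corner farther from the fence. A push here square to the back face turns the block about a point roughly 40 mm beyond its middle, so the middle advances a little.
- right_end: The same at the right (-y) end; origin on the upright edge where back face and right end face meet, half-way up; axes as the block's.
- bone: The dark brown fossil limb bone, fixed in the block along the upper edge of its back face. It covers the middle 122 mm (y = -61 to +61) of the 190 mm long back face, stands out up to 12 mm beyond the back face and 7 mm above the block's top. Each back corner thus has 34 mm of bare face to push on. Origin: centre of the bone, 39 above the board; axes as the block's.
- face_left (a point): On the block's sawn front face, 3 mm in from its left end, half-way up (22 above the board).
- face_right (a point): On the block's sawn front face, 3 mm in from its right end, half-way up.
- board: The dark photo board, fixed, 340 (x) x 500 (y) x 12 thick, its top 12 above the bench. Origin: centre of its underside; +x points to the fence, square to it; y runs along the fence.
- fence (a point): Middle of the fence's foot, on the face that looks towards the robot, at the level of the board's top (board x = +125). The fence is a fixed aluminium angle 300 long (150 to either side), standing 24 above the board, with a black-and-white scale along its top. Axes as the board's.
- vial: Bystander: an amber glass vial with a black cap, 26 dia x 52 high, standing on the photo board; origin at the centre of its underside.
- dish: Bystander: a shut round plastic dish, 54 dia x 14 high, on the photo board; origin at the centre of its underside.
- brush: Bystander: a thin red-handled paint brush, 150 long and 11 thick, lying on the photo board near its robot-side edge (x runs from handle to tip); origin on its underside near mid-length.
- tweezers: Bystander: steel tweezers, 135 long, 10 wide and 7 high, lying on the bench; origin on its underside near mid-length.
- loupe: Bystander: a black and steel loupe, 42 dia x 28 high, standing on the bench; origin at the centre of its underside.
- card_tray: Bystander: an open white card tray, 80 x 110 x 22, on the bench; origin at the centre of its underside.
- phone: Bystander: a black phone, 148 x 72 x 9, lying on the bench; origin at the centre of its underside.
Not all that is in view belongs to the job. Leave any green look-alike of the block alone.

How it is judged (in metres and radians):
On the way, in this order (a step that is already met when the one before it is completed fails the run):
1. the lagging (left) back corner has been pushed (contact force between left_end and the fingers above 1 N and contact force between right_end and the fingers below 0.5 N), for 0.1 s.
2. then the other (right) back corner has been pushed (contact force between right_end and the fingers above 1 N and contact force between left_end and the fingers below 0.5 N), for 0.1 s.
At the end, for the whole second after the job is handed in: Both ends of the block's sawn front face are within 3 mm of the fence's face, the block lies flat and at rest on the board, and no more than 3 mm of it is past either end of the fence (x of face_left in the frame of board between 0.122 and 0.128 m and x of face_right in the frame of board between 0.122 and 0.128 m and y of block in the frame of board between -0.058 and 0.058 m and angle between block's own z axis and vertical below 0.03 rad and linear speed of block below 0.01 m/s and angular speed of block below 0.05 rad/s); the robot touches nothing.
It fails at once if the fossil bone is touched (over 1 N) (contact force between bone and the fingers above 1 N or contact force between bone and the arm above 1 N).
It fails at once if the block is pushed with the arm or gripper body and not the fingers (over 1 N) (contact force between block and the arm above 1 N).
It fails at once if the block is lifted or tipped (over 6 mm off the board, or over 0.1 rad) (height (world z) of block above 0.018 m or angle between block's own z axis and vertical above 0.1 rad).
It fails at once if a bystander is moved over 15 mm (distance of any of vial, dish, brush, tweezers, loupe, card_tray, phone from where it was at the start of the episode above 0.015 m).
It also fails if it takes over 64 s, if anything falls off the work surface, if the arm or the gripper's body presses on something with over 40 N, if the wrist force passes 120 N, or if a joint passes its speed limit or range.

### The arm

A 7-joint arm with a two-finger parallel gripper is mounted at the origin on the work surface. World frame = base frame: x ahead of the robot, y to its left, z up, the work surface at z = 0. Lengths are in m, angles in degrees, forces in N, time in s.
With the tool pointing down it reaches from about 0.425 to 0.875 m from the base axis. Payload 4.7 kg.
Tool frame: the origin (TCP) lies on the centre line of the jaws, within the pads' length; the fingertips stand 25 mm ahead of it and the grasp point (between the pads) lies 6 mm ahead of it; z points along the fingers, y is the direction in which the jaws open and shut (so a half turn about z gives the same grasp; the last joint's range is limited). The gripper opens to 87 mm and grips with 3 to 60 N. Pads are 19 mm wide; open, the fingers measure 117 mm over their backs; the gripper's body (75 mm by 190 mm) begins 51 mm behind the grasp point.
Start: joints at [-65.655, 18.392, -4.016, 83.108, 1.295, 78.541, -3.26], TCP at [0.26, 0.596, 0.248] pointing down, gripper open.
Joint ranges: [-163.93, 163.93], [-17.29, 119.83], [-79.2, 71.16], [3.27, 140.29], [-89.18, 269.18], [5.43, 117.66], [-154.24, 154.24]. Speed limits (degrees/s): [147.25, 147.25, 180, 180, 180, 180, 180].

### API

Orientations are given as [roll, pitch, yaw] about the fixed x, y, z axes, in that order (R = Rz(yaw) Ry(pitch) Rx(roll)).
In Python, from cell import env gives the robot as it stands.
- The arm moves only by the shell command python3 -m creep 'ROWS' [OPENING] [FORCE]. ROWS is JSON, a list of rows, each an object of numbers: "tx", "ty", "tz": the shift along the tool's x, y, z in m; "rx", "ry", "rz": the turn, a rotation vector about the tool's x, y, z in degrees. In form: [{"tx": .., "ty": .., "tz": .., "rx": .., "ry": .., "rz": ..}, ...]. A call has 1 to 20 rows; each row shifts and turns the commanded pose from where the row before left it, along the tool's axes as they then stand; what a row does not reach is not made up. A row lasts 1/8 s, in which the tool goes at most 62.5 mm and 10.7 degrees, less where a joint would pass 70% of its speed; a pose out of reach is approached as far as the arm can. A call is refused whole if a number of a shift passes 0.0625 or a number of a turn 10.7, either way. A call with a gripper value outside its range is refused whole. OPENING is the finger opening in m, from 0 to 0.087, set as the call begins (- or left out, the last holds). The fingers move at their own pace and stop on an object; FORCE is the grip in N (left out, the last holds). Time passes only in rows, so rows that do not move let the fingers close. It gives the time, the measured TCP pose, the force and the opening at its end, in the units of the state.
- env.get_obs(): the state, without advancing time (a new reading comes with each control period).
- env.read_camera(name): name is "side" or "top" or "wrist"; returns a dict with "pixels" (480x640x3 uint8, red, green, blue), "intrinsics" (3x3 intrinsics, pixels), "D" ([k1, k2, p1, p2, k3] as OpenCV has them; the pictures are not rectified), "R" (3x3) and "t" (3): a world point X has camera coordinates R X + t. Camera axes: x right, y down, z forward; pixel columns grow to the right and rows downward; lengths in m; the calibration is good to about 2 mm. A picture is of the moment at which its call begins. There is no depth.
- env.sign_off(): hands the job in, once; it reports no verdict.
The state is a dict: "time_s": time; "qpos": joint angles; "joint_velocities": joint speeds; "effort": joint torques, N m; "tool_pos": TCP position; "tool_rot": TCP orientation; "force": force on the tool from outside, world axes, zero at the start; "wrist_torque": the same for the moment, N m; "grip_width": finger opening in m.
Only numpy, scipy, OpenCV 4.12 (cv2) and the standard library are available. Lean on these libraries where they do the work, as an engineer would, in place of code of your own. Each camera call takes 0.05 s, during which the arm holds its last target.

## Working session

There is one attempt and no reset: what is moved stays moved. The work goes in short steps, Python scripts to look and compute and a shell command to move; the robot and the scene stay as the last step left them, time stands still between calls to the robot, and variables do not carry over. Pictures are saved under pics/ and viewed, and the job is handed in when it is done.

```bash
ls; mkdir -p pics; cat > h.py <<'E'
from cell import env
import numpy as np, cv2
def snap(n,f=None):
    c=env.read_camera(n)
    if f: cv2.imwrite(f'pics/{f}.png',c['pixels'][:,:,::-1])
    return c
def ray(c,uv,z):
    K=np.array(c['intrinsics']);R=np.array(c['R']);t=np.array(c['t'])
    p=cv2.undistortPoints(np.array(uv,float).reshape(-1,1,2),K,np.array(c['D'])).reshape(-1,2)
    d=np.c_[p,np.ones(len(p))]@R
    o=-R.T@t
    return o+d*((z-o[2])/d[:,2])[:,None]
def proj(c,X):
    return cv2.projectPoints(np.array(X,float).reshape(-1,3),cv2.Rodrigues(np.array(c['R']))[0],np.array(c['t']),np.array(c['intrinsics']),np.array(c['D']))[0].reshape(-1,2)
E
python3 - <<'E'
from h import *
for n in ('top','side'): 
    c=snap(n,n+'0'); print(n, -np.array(c['R']).T@c['t'])
o=env.get_obs(); print({k:np.round(v,3) for k,v in o.items()})
E
```

```text
pics
top [0.27651314 0.03754832 1.52419488]
side [ 0.19398264 -0.76085173  0.91597914]
{'time_s': np.float64(0.1), 'qpos': array([-65.655,  18.435,  -4.015,  83.167,   1.296,  78.542,  -3.259]), 'joint_velocities': array([ 0.044, -0.052, -0.03 , -0.081, -0.079, -0.037,  0.048]), 'effort': array([-0.0000e+00, -4.9258e+01, -4.0600e-01, -3.1339e+01, -6.4000e-02,
        4.0000e-02,  0.0000e+00]), 'tool_pos': array([0.259, 0.595, 0.247]), 'tool_rot': array([-1.79901e+02,  7.00000e-03,  1.56465e+02]), 'force': array([ 0.064,  0.423, -0.434]), 'wrist_torque': array([-0.025, -0.025,  0.052]), 'grip_width': np.float64(0.087)}
```

View pics/top0.png

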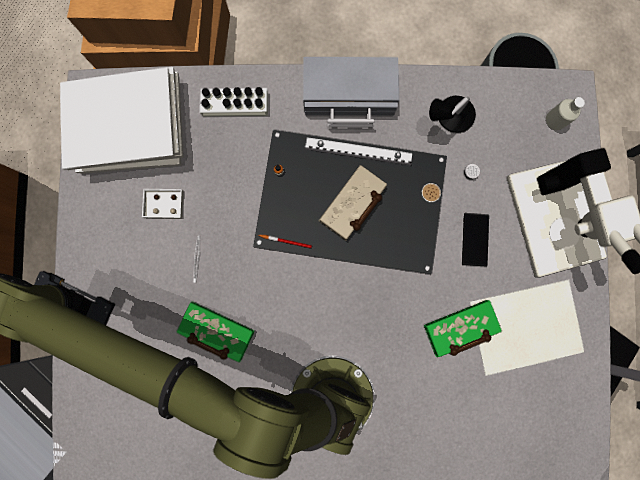

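View pics/side0.png

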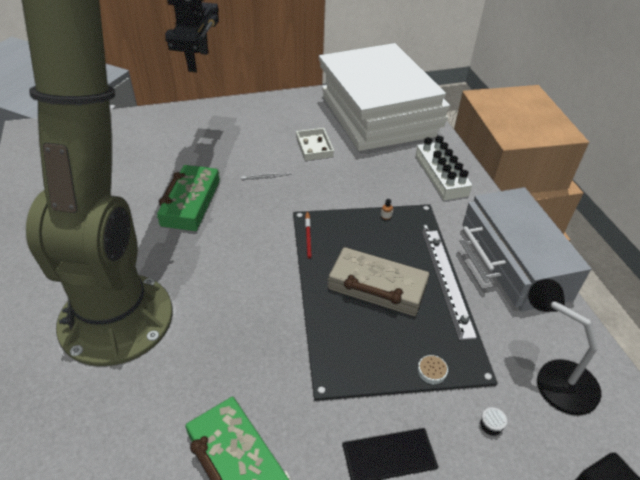

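The top view shows the board with the block near (353,202). The bone is on its lower-right side. The left end is at about (335,230), the right end at about (373,175), and the fence runs from (305,143) to (412,160). Next I'll measure these.

```bash
cat > meas.py <<'E'
from h import *
def block(c,verbose=True):
    im=c['pixels']; hsv=cv2.cvtColor(im,cv2.COLOR_RGB2HSV)
    m=cv2.inRange(hsv,(8,25,100),(30,130,255))
    m=cv2.morphologyEx(m,cv2.MORPH_CLOSE,np.ones((5,5)))
    P=proj(c,[[x,y,.04] for x in (.36,.8) for y in (-.28,.28)])
    roi=np.zeros_like(m); x0,y0=P.min(0).astype(int);x1,y1=P.max(0).astype(int)
    roi[max(y0,0):y1,max(x0,0):x1]=255; m&=roi
    cs,_=cv2.findContours(m,cv2.RETR_EXTERNAL,cv2.CHAIN_APPROX_NONE)
    k=max(cs,key=cv2.contourArea)
    return k[:,0,:],m
def board(c):
    im=c['pixels']; g=im.max(2)
    # screws
    return
if __name__=='__main__':
    c=snap('top')
    im=c['pixels'][:,:,::-1]
    cv2.imwrite('pics/topz.png',cv2.resize(im[120:280,245:455],None,fx=3.7,fy=3.7,interpolation=cv2.INTER_CUBIC))
    k,m=block(c)
    r=cv2.minAreaRect(ray(c,k,.056)[:,:2].astype(np.float32)); print(r, cv2.boxPoints(r))
    g=im.max(2); b=((g<75)*255).astype(np.uint8)
    b[:120]=0;b[290:]=0
    cs,_=cv2.findContours(b,cv2.RETR_EXTERNAL,cv2.CHAIN_APPROX_NONE)
    q=max(cs,key=cv2.contourArea)
    r=cv2.minAreaRect(ray(c,q[:,0,:],.012)[:,:2].astype(np.float32)); print(r, cv2.boxPoints(r))
E
python3 meas.py
```

```text
((0.5297753214836121, -0.05550108850002289), (0.09108809381723404, 0.19028042256832123), 53.48326873779297) [[ 0.42621142 -0.03549017]
 [ 0.57913655 -0.14871797]
 [ 0.6333392  -0.07551201]
 [ 0.4804141   0.03771579]]
((0.5399003028869629, -0.05303415656089783), (0.49896880984306335, 0.34037837386131287), 81.37834167480469) [[ 0.33423433 -0.27418643]
 [ 0.6707663  -0.32521224]
 [ 0.74556625  0.16811812]
 [ 0.4090343   0.21914393]]
```

View pics/topz.png

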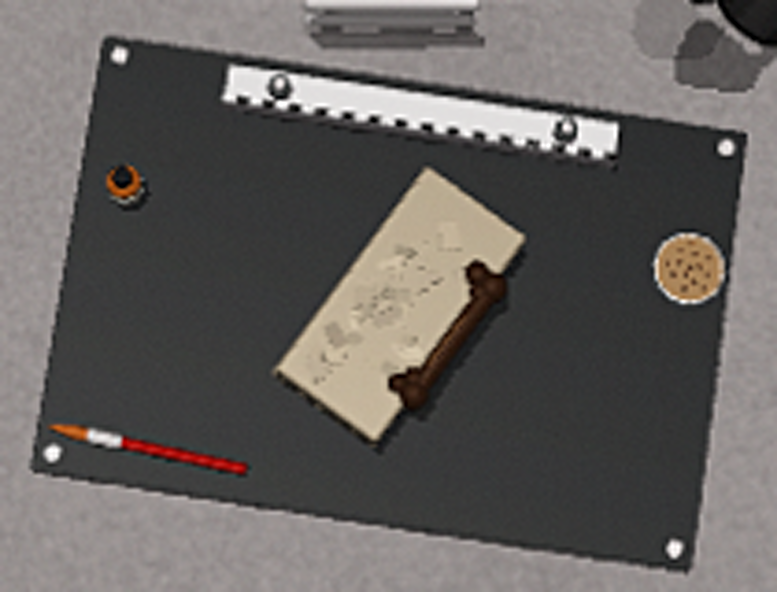

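```bash
python3 -m creep '[{"rz":6.5},{"rz":6.5},{"tx":-0.0489,"ty":-0.0252,"tz":0.007},{"tx":-0.0489,"ty":-0.0252,"tz":0.007},{"tx":-0.0489,"ty":-0.0252,"tz":0.007},{"tx":-0.0489,"ty":-0.0252,"tz":0.007},{"tx":-0.0489,"ty":-0.0252,"tz":0.007},{"tx":-0.0489,"ty":-0.0252,"tz":0.007},{"tx":-0.0489,"ty":-0.0252,"tz":0.007}]' 0 20
```

```text
$[0]: bad value
```

```bash
python3 -m creep '[{"tx":0,"ty":0,"tz":0,"rx":0,"ry":0,"rz":6.5},{"tx":0,"ty":0,"tz":0,"rx":0,"ry":0,"rz":6.5},{"tx":-0.0489,"ty":-0.0252,"tz":0.007,"rx":0,"ry":0,"rz":0},{"tx":-0.0489,"ty":-0.0252,"tz":0.007,"rx":0,"ry":0,"rz":0},{"tx":-0.0489,"ty":-0.0252,"tz":0.007,"rx":0,"ry":0,"rz":0},{"tx":-0.0489,"ty":-0.0252,"tz":0.007,"rx":0,"ry":0,"rz":0},{"tx":-0.0489,"ty":-0.0252,"tz":0.007,"rx":0,"ry":0,"rz":0},{"tx":-0.0489,"ty":-0.0252,"tz":0.007,"rx":0,"ry":0,"rz":0},{"tx":-0.0489,"ty":-0.0252,"tz":0.007,"rx":0,"ry":0,"rz":0}]' 0 20
```

```text
time_s: 1.27
tool_pos: [0.4301, 0.2487, 0.1983]
tool_rot: [180.0, 0.0, 143.5]
force: [0.6, -0.8, 0.2]
grip_width: 0.0058
```

```bash
python3 -m creep '[{"tx":-0.0264,"ty":-0.0358,"tz":0.007,"rx":0,"ry":0,"rz":0},{"tx":-0.0264,"ty":-0.0358,"tz":0.007,"rx":0,"ry":0,"rz":0},{"tx":-0.0264,"ty":-0.0358,"tz":0.007,"rx":0,"ry":0,"rz":0},{"tx":-0.0264,"ty":-0.0358,"tz":0.007,"rx":0,"ry":0,"rz":0},{"tx":-0.0264,"ty":-0.0358,"tz":0.007,"rx":0,"ry":0,"rz":0},{"tx":-0.0264,"ty":-0.0358,"tz":0.007,"rx":0,"ry":0,"rz":0},{"tx":-0.0264,"ty":-0.0358,"tz":0.007,"rx":0,"ry":0,"rz":0},{"tx":0,"ty":0,"tz":0,"rx":0,"ry":0,"rz":0}]' 0 20; python3 - <<'E'
from h import *
c=snap('top'); im=c['pixels'][:,:,::-1]
cv2.imwrite('pics/top1.png',cv2.resize(im[120:300,245:455],None,fx=3.3,fy=3.3))
c=snap('wrist','wrist1')
E
```

```text
time_s: 2.28
tool_pos: [0.4281, -0.0642, 0.1491]
tool_rot: [-180.0, -0.0, 143.1]
force: [-0.8, 0.7, 0.2]
grip_width: 0.0003
```

View pics/top1.png

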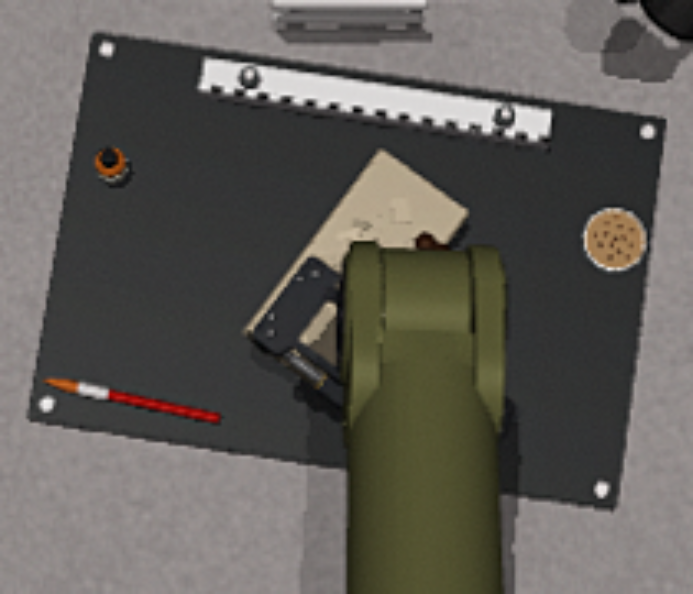

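View pics/wrist1.png

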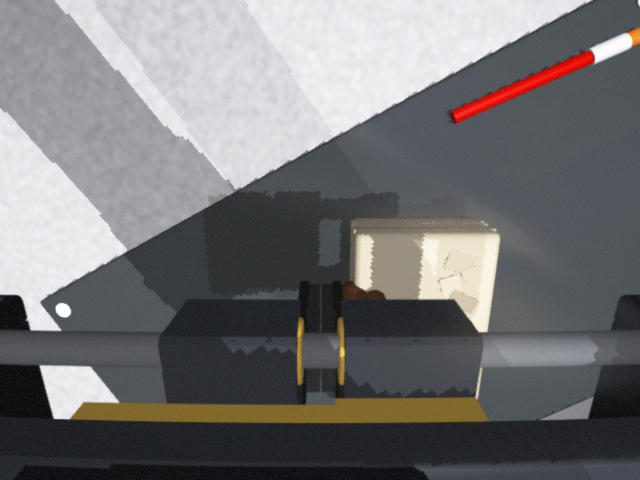

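```bash
python3 - <<'E'
from h import *
c=snap('wrist'); 
# back-left top corner and front-left top corner, bone end
for n,uv,z in (('BLtop',(353,232),.056),('FLtop',(499,236),.056),('bone end',(352,290),.060)): print(n,ray(c,[uv],z))
o=env.get_obs(); p=o['tool_pos'];print(p,o['tool_rot'])
a=np.radians(143.1); tx=np.array([np.cos(a),np.sin(a),0]);ty=np.array([np.sin(a),-np.cos(a),0])
pts=[p+tx*i*.0095+ty*j*.015-[0,0,.025] for i in(-1,1) for j in (-1,1)]
print(proj(c,pts).round())
B=np.array([[.426,-.0355,.056],[.4804,.0377,.056]]);print(proj(c,B).round())
E
```

```text
BLtop [[ 0.42950063 -0.03700774  0.056     ]]
FLtop [[0.48554872 0.03420101 0.056     ]]
bone end [[ 0.45897059 -0.05896017  0.06      ]]
[ 0.42892209 -0.06007081  0.149555  ] [ 1.79975109e+02 -1.70415854e-02  1.43510220e+02]
[[290. 320.]
 [355. 320.]
 [289. 282.]
 [357. 282.]]
[[352. 226.]
 [500. 226.]]
```

The wrist view shows the closed fingers (columns 302–342) just behind the back face (column 352). They are near the left end and clear of the bone end at (352,290). The left corner agrees with the top view to about 4 mm. I'll go down next.

```bash
python3 -m creep '[{"tx":0,"ty":0,"tz":0.026,"rx":0,"ry":0,"rz":0},{"tx":0,"ty":0,"tz":0.026,"rx":0,"ry":0,"rz":0},{"tx":0,"ty":0,"tz":0.026,"rx":0,"ry":0,"rz":0},{"tx":0,"ty":0,"tz":0.026,"rx":0,"ry":0,"rz":0},{"tx":0,"ty":0,"tz":0,"rx":0,"ry":0,"rz":0}]' 0 20; python3 -m creep '[{"tx":0,"ty":0.003,"tz":0,"rx":0,"ry":0,"rz":0},{"tx":0,"ty":0.003,"tz":0,"rx":0,"ry":0,"rz":0},{"tx":0,"ty":0,"tz":0,"rx":0,"ry":0,"rz":0}]'
```

```text
time_s: 3.05
tool_pos: [0.4274, -0.0597, 0.0442]
tool_rot: [-179.8, -0.2, 143.6]
force: [-0.0, 0.8, 1.2]
grip_width: 0.0002
time_s: 3.42
tool_pos: [0.4334, -0.0557, 0.0464]
tool_rot: [179.9, 0.1, 143.5]
force: [0.1, -0.2, -0.1]
grip_width: 0.0003
```

```bash
python3 -m creep '[{"tx":0,"ty":0.002,"tz":0,"rx":0,"ry":0,"rz":0},{"tx":0,"ty":0.002,"tz":0,"rx":0,"ry":0,"rz":0}]';  python3 -m creep '[{"tx":0,"ty":0.002,"tz":0,"rx":0,"ry":0,"rz":0},{"tx":0,"ty":0.002,"tz":0,"rx":0,"ry":0,"rz":0}]'; python3 - <<'E'
from h import *
snap('wrist','wrist2')
E
```

```text
time_s: 3.68
tool_pos: [0.434, -0.0544, 0.0458]
tool_rot: [-179.9, -0.0, 143.4]
force: [-5.5, -7.5, 7.5]
grip_width: 0.0003
time_s: 3.92
tool_pos: [0.4345, -0.0533, 0.0457]
tool_rot: [-179.6, -0.2, 143.3]
force: [-11.7, -10.8, 14.8]
grip_width: 0.0004
```

View pics/wrist2.png

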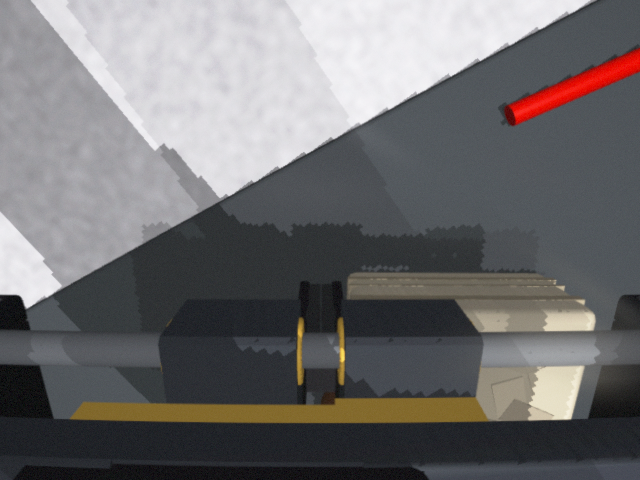

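```bash
python3 -m creep '[{"tx":0.0013,"ty":0.005,"tz":0,"rx":0,"ry":0,"rz":2},{"tx":0.0025,"ty":0.0052,"tz":0,"rx":0,"ry":0,"rz":2.5},{"tx":0.0025,"ty":0.0052,"tz":0,"rx":0,"ry":0,"rz":2.5},{"tx":0.0025,"ty":0.0052,"tz":0,"rx":0,"ry":0,"rz":2.5}]'; python3 - <<'E'
from h import *
snap('wrist','wrist3'); c=snap('side','side3'); 
E
```

```text
time_s: 4.47
tool_pos: [0.4419, -0.0314, 0.0458]
tool_rot: [-179.7, -0.0, 133.7]
force: [-6.9, -8.9, 10.1]
grip_width: 0.0004
```

View pics/wrist3.png

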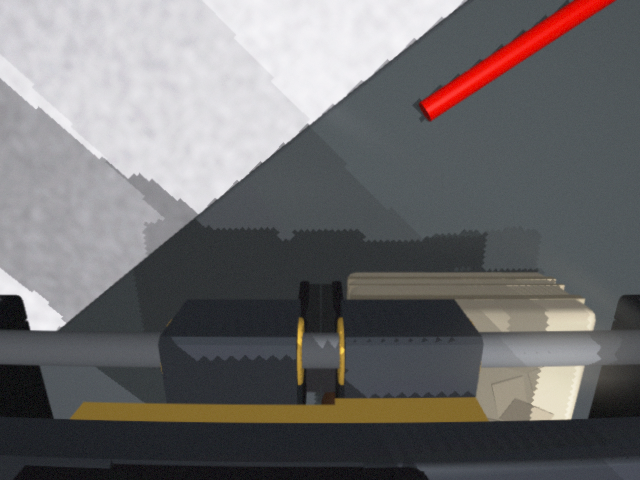

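View pics/side3.png

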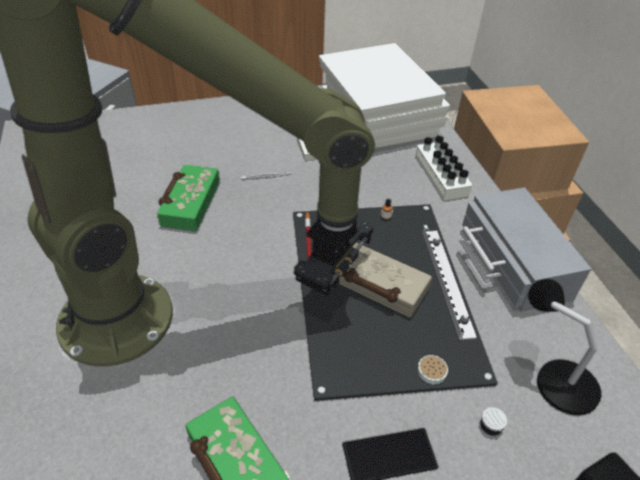

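The wrist view is unchanged relative to the fingers (block corner still at (350,275)), so the block turns with the tool and doesn't slip. The side view shows the block flat and the bone clear. I'll continue the arc.

```bash
python3 -m creep '[{"tx":0.003,"ty":0.0062,"tz":0,"rx":0,"ry":0,"rz":3},{"tx":0.003,"ty":0.0062,"tz":0,"rx":0,"ry":0,"rz":3},{"tx":0.003,"ty":0.0062,"tz":0,"rx":0,"ry":0,"rz":3},{"tx":0.003,"ty":0.0062,"tz":0,"rx":0,"ry":0,"rz":3},{"tx":0.003,"ty":0.0062,"tz":0,"rx":0,"ry":0,"rz":3},{"tx":0.003,"ty":0.0062,"tz":0,"rx":0,"ry":0,"rz":3},{"tx":0.003,"ty":0.0062,"tz":0,"rx":0,"ry":0,"rz":3},{"tx":0.003,"ty":0.0062,"tz":0,"rx":0,"ry":0,"rz":3},{"tx":0.003,"ty":0.0062,"tz":0,"rx":0,"ry":0,"rz":3},{"tx":0.003,"ty":0.0062,"tz":0,"rx":0,"ry":0,"rz":3}]'; python3 - <<'E'
from h import *
snap('wrist','wrist4'); c=snap('side','side4');c=snap('top','top4') 
E
```

```text
time_s: 5.82
tool_pos: [0.4784, 0.0263, 0.0457]
tool_rot: [-179.5, -0.0, 103.8]
force: [-12.5, -5.6, 16.4]
grip_width: -0.0
```

View pics/wrist4.png

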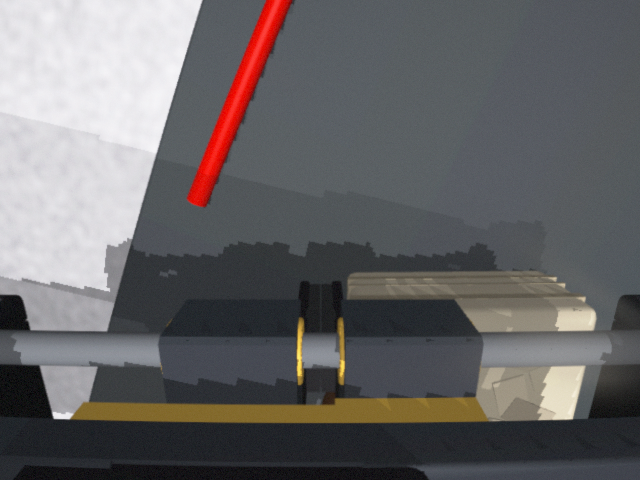

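View pics/top4.png

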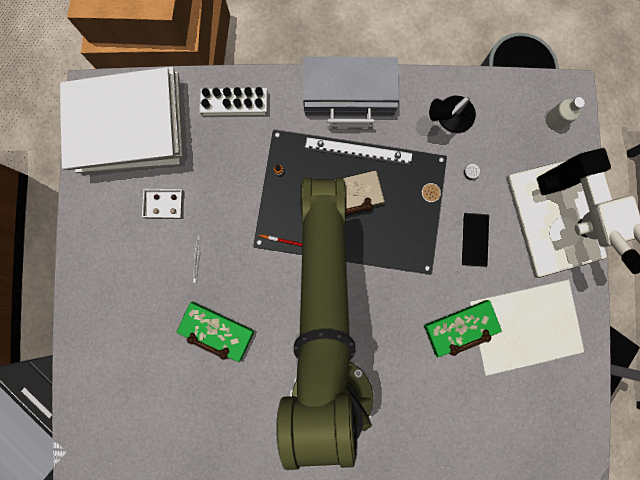

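```bash
cat > fr.py <<'E'
import numpy as np
O=np.array([.5399,-.0530]);a=np.radians(-8.62);E=np.array([[np.cos(a),np.sin(a)],[-np.sin(a),np.cos(a)]])
def tob(p): return E@(np.array(p)[:2]-O)
E
python3 - <<'E'
from h import *; from fr import *
c=snap('top'); print('vial',tob(ray(c,[(279,173)],.03)[0]),'dish',tob(ray(c,[(431,192)],.02)[0]))
print('fence ends',[tob(ray(c,[u],.036)[0]) for u in ((305,148),(412,163))])
o=env.get_obs();print('tool',tob(o['tool_pos']),o['tool_rot'][2])
th=np.radians(o['tool_rot'][2]-90);R=np.array([[np.cos(th),-np.sin(th)],[np.sin(th),np.cos(th)]])
cen=o['tool_pos'][:2]-R@[-.056,.079]
print('block est',tob(cen),np.degrees(th)+8.62)
h=c['pixels'];k=proj(c,[list(cen+R@[sx*.046,sy*.095])+[.056] for sx in(-1,1) for sy in (-1,1)]);print(k.round())
E
```

```text
vial [0.04363698 0.20894944] dish [ 0.05689784 -0.21733157]
fence ends [array([0.12320252, 0.14817291]), array([ 0.1263431 , -0.15174496])]
tool [-0.07176552  0.07025329] 103.90564514251051
block est [0.01022679 0.01873377] 22.52564514251051
[[384. 201.]
 [316. 218.]
 [375. 169.]
 [308. 185.]]
```

```bash
python3 -m creep '[{"tx":0.003,"ty":0.0062,"tz":0,"rx":0,"ry":0,"rz":3},{"tx":0.003,"ty":0.0062,"tz":0,"rx":0,"ry":0,"rz":3},{"tx":0.003,"ty":0.0062,"tz":0,"rx":0,"ry":0,"rz":3},{"tx":0.003,"ty":0.0062,"tz":0,"rx":0,"ry":0,"rz":3},{"tx":0.003,"ty":0.0062,"tz":0,"rx":0,"ry":0,"rz":3},{"tx":0.003,"ty":0.0062,"tz":0,"rx":0,"ry":0,"rz":3},{"tx":0.003,"ty":0.0062,"tz":0,"rx":0,"ry":0,"rz":3},{"tx":0.003,"ty":0.0062,"tz":0,"rx":0,"ry":0,"rz":3},{"tx":0.003,"ty":0.0062,"tz":0,"rx":0,"ry":0,"rz":3},{"tx":0.003,"ty":0.0062,"tz":0,"rx":0,"ry":0,"rz":3},{"tx":0.003,"ty":0.0062,"tz":0,"rx":0,"ry":0,"rz":3},{"tx":0.003,"ty":0.0062,"tz":0,"rx":0,"ry":0,"rz":3},{"tx":0.003,"ty":0.0062,"tz":0,"rx":0,"ry":0,"rz":3},{"tx":0.003,"ty":0.0062,"tz":0,"rx":0,"ry":0,"rz":3}]'; python3 - <<'E'
from h import *
snap('wrist','wrist5'); c=snap('top','top5') 
E
```

```text
time_s: 7.78
tool_pos: [0.5668, 0.0629, 0.0456]
tool_rot: [-179.5, 0.1, 61.9]
force: [-10.3, 2.0, 11.8]
grip_width: 0.0003
```

View pics/wrist5.png

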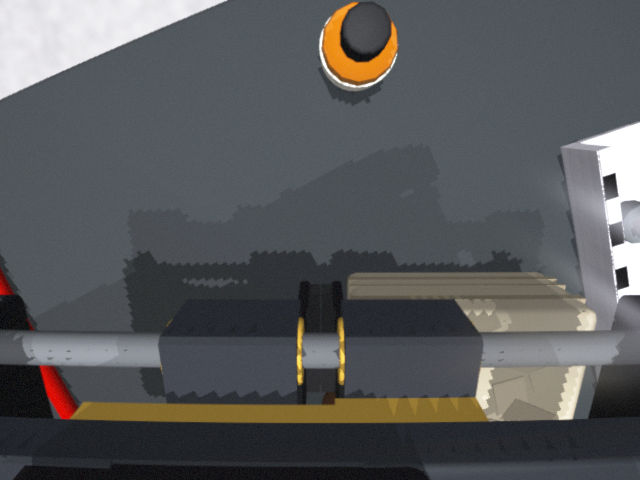

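View pics/top5.png

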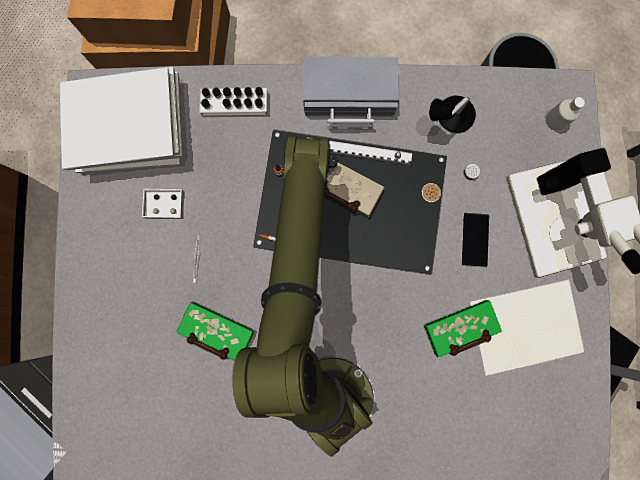

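The block still tracks the fingers, at about -20° relative to the fence. I'll back off, lift over the bone and move across to the right end.

```bash
python3 -m creep '[{"tx":0,"ty":-0.011,"tz":0,"rx":0,"ry":0,"rz":0},{"tx":0,"ty":-0.011,"tz":0,"rx":0,"ry":0,"rz":0},{"tx":0,"ty":-0.004,"tz":-0.03,"rx":0,"ry":0,"rz":0},{"tx":0,"ty":0,"tz":-0.035,"rx":0,"ry":0,"rz":0},{"tx":-0.053,"ty":0,"tz":0,"rx":0,"ry":0,"rz":0},{"tx":-0.053,"ty":0,"tz":0,"rx":0,"ry":0,"rz":0},{"tx":-0.053,"ty":0,"tz":0,"rx":0,"ry":0,"rz":0},{"tx":0,"ty":0,"tz":0,"rx":0,"ry":0,"rz":0}]'; python3 - <<'E'
from h import *
snap('wrist','wrist6'); c=snap('top','top6'); o=env.get_obs(); print(o['tool_pos'],o['tool_rot'])
E
```

```text
time_s: 8.88
tool_pos: [0.47, -0.0703, 0.1104]
tool_rot: [-179.9, -0.1, 61.6]
force: [-0.2, 1.3, 0.0]
grip_width: 0.0006
[ 0.47219593 -0.06652894  0.11063067] [ 1.79993404e+02 -9.79294445e-02  6.19202884e+01]
```

View pics/wrist6.png

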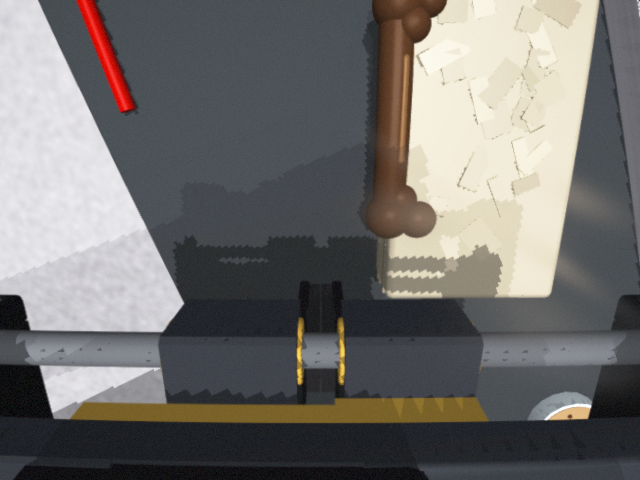

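View pics/top6.png

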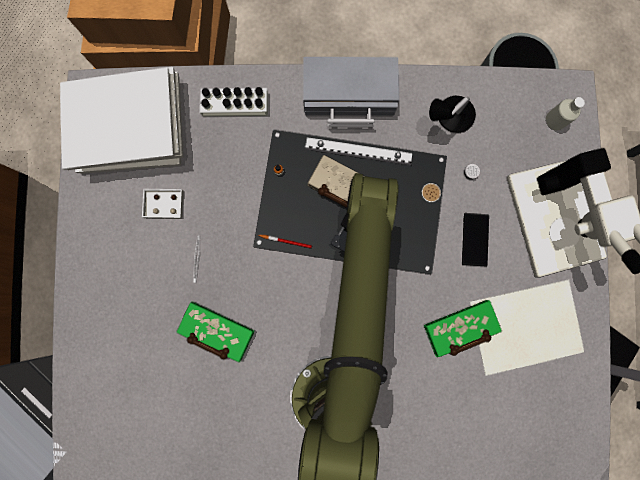

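```bash
python3 - <<'E'
from h import *; from fr import *
c=snap('wrist'); o=env.get_obs()
P=ray(c,[(385,297),(550,297),(599,0)],.056)[:,:2]
print(np.linalg.norm(P[1]-P[0]), np.degrees(np.arctan2(*(P[1]-P[0])[::-1])), np.degrees(np.arctan2(*(P[2]-P[1])[::-1])))
ex=(P[1]-P[0])/np.linalg.norm(P[1]-P[0]); ey=np.array([-ex[1],ex[0]])
d=o['tool_pos'][:2]-P[0]; print('tool rel right back corner',d@ex,d@ey)
cen=(P[0]+P[1])/2+ey*.095; print('centre board',tob(cen))
E
```

```text
0.09036253030365678 -28.439973750588766 61.93626625647975
tool rel right back corner -0.035775217603314674 0.011646085272298887
centre board [0.03985837 0.02818303]
```

The wrist view shows the bare right-back corner at (385,297) and the bone end at (370,230). The block sits at -20°, with its centre at board (0.040, 0.028). I'll come down behind the right corner.

```bash
python3 -m creep '[{"tx":0.003,"ty":0,"tz":0.033,"rx":0,"ry":0,"rz":0},{"tx":0,"ty":0,"tz":0.032,"rx":0,"ry":0,"rz":0},{"tx":0,"ty":0.008,"tz":0,"rx":0,"ry":0,"rz":0},{"tx":0,"ty":0.006,"tz":0,"rx":0,"ry":0,"rz":0},{"tx":0,"ty":0.003,"tz":0,"rx":0,"ry":0,"rz":0},{"tx":0,"ty":0.003,"tz":0,"rx":0,"ry":0,"rz":0}]';python3 - <<'E'
from h import *
snap('wrist','wrist7')
E
```

```text
time_s: 9.78
tool_pos: [0.4924, -0.0738, 0.0464]
tool_rot: [179.9, -0.1, 62.0]
force: [-0.4, 0.0, 0.0]
grip_width: 0.0003
```

View pics/wrist7.png

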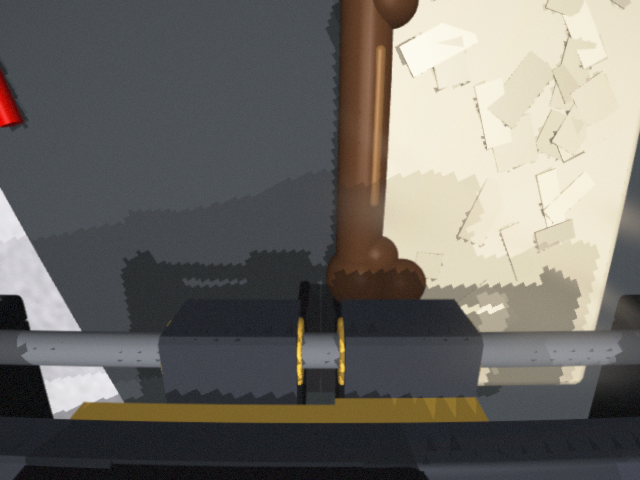

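```bash
python3 - <<'E'
from h import *
c=snap('wrist'); o=env.get_obs(); th=np.radians(-28.2)
ex=np.array([np.cos(th),np.sin(th)]);ey=np.array([-ex[1],ex[0]])
for uv,z in (((582,384),.056),((350,297),.055),((395,303),.060)):
    d=ray(c,[uv],z)[0,:2]-o['tool_pos'][:2]; print(d@ex,d@ey)
E
python3 -m creep '[{"tx":0,"ty":0.002,"tz":0,"rx":0,"ry":0,"rz":0},{"tx":0,"ty":0.002,"tz":0,"rx":0,"ry":0,"rz":0},{"tx":0,"ty":0.002,"tz":0,"rx":0,"ry":0,"rz":0}]'
```

```text
0.10467723324326692 -0.018794204205212432
0.012036524476343869 0.018744767531678207
0.027257787333523274 0.018807538666355848
time_s: 10.25
tool_pos: [0.4936, -0.0749, 0.0454]
tool_rot: [-179.5, 0.0, 62.0]
force: [-12.8, 6.0, 16.3]
grip_width: 0.0003
```

```bash
python3 -m creep '[{"tx":-0.002,"ty":0.005,"tz":0,"rx":0,"ry":0,"rz":-2},{"tx":-0.0024,"ty":0.0053,"tz":0,"rx":0,"ry":0,"rz":-2.5},{"tx":-0.0024,"ty":0.0053,"tz":0,"rx":0,"ry":0,"rz":-2.5},{"tx":-0.0024,"ty":0.0053,"tz":0,"rx":0,"ry":0,"rz":-2.5},{"tx":-0.0024,"ty":0.0053,"tz":0,"rx":0,"ry":0,"rz":-2.5},{"tx":-0.0024,"ty":0.0053,"tz":0,"rx":0,"ry":0,"rz":-2.5},{"tx":-0.0024,"ty":0.0053,"tz":0,"rx":0,"ry":0,"rz":-2.5},{"tx":-0.0024,"ty":0.0053,"tz":0,"rx":0,"ry":0,"rz":-2.5}]';python3 - <<'E'
from h import *
snap('wrist','wrist8');snap('side','side8')
E
```

```text
time_s: 11.25
tool_pos: [0.5259, -0.1071, 0.0455]
tool_rot: [-179.4, -0.2, 81.6]
force: [-13.9, 4.2, 15.6]
grip_width: 0.0003
```

View pics/wrist8.png

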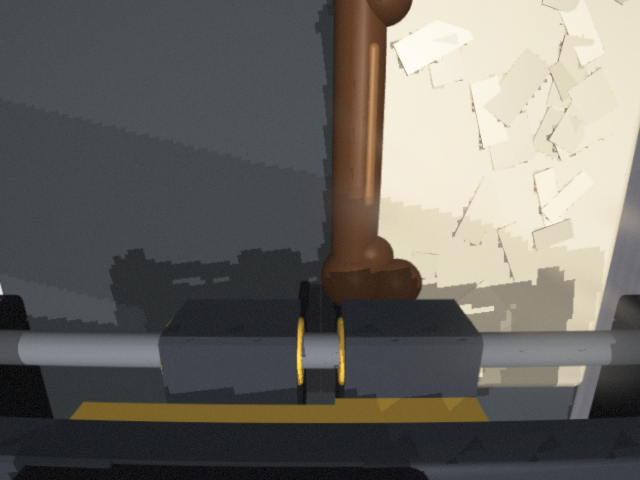

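View pics/side8.png

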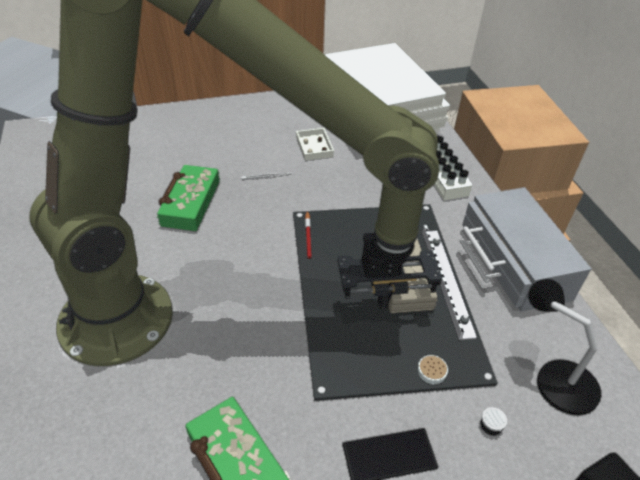

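```bash
python3 -m creep '[{"tx":-0.0024,"ty":0.0053,"tz":0,"rx":0,"ry":0,"rz":-2.5},{"tx":-0.0024,"ty":0.0053,"tz":0,"rx":0,"ry":0,"rz":-2.5},{"tx":-0.0024,"ty":0.0053,"tz":0,"rx":0,"ry":0,"rz":-2.5}]';python3 -m creep '[{"tx":-0.0024,"ty":0.0053,"tz":0,"rx":0,"ry":0,"rz":-2.5}]'; python3 - <<'E'
from h import *
snap('wrist','wrist9')
E
```

```text
time_s: 11.72
tool_pos: [0.5409, -0.1168, 0.0455]
tool_rot: [-179.5, -0.2, 89.0]
force: [-13.7, 2.0, 14.0]
grip_width: 0.0006
time_s: 11.85
tool_pos: [0.5462, -0.1195, 0.0455]
tool_rot: [-179.5, -0.2, 91.5]
force: [-13.2, 1.1, 12.7]
grip_width: 0.0006
```

View pics/wrist9.png

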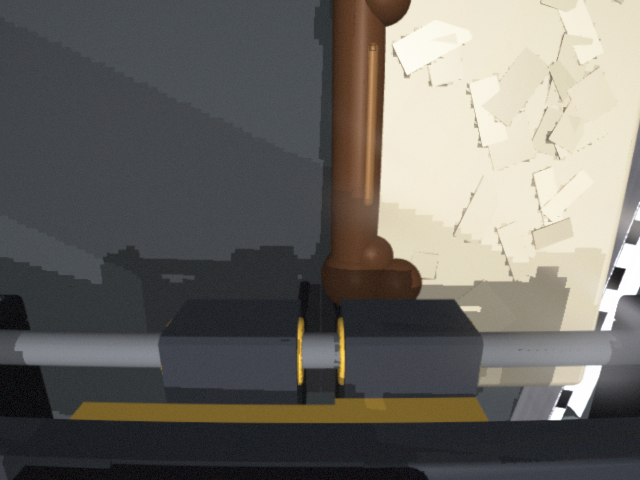

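```bash
python3 -m creep '[{"tx":-0.0019,"ty":0.0042,"tz":0,"rx":0,"ry":0,"rz":-2}]';python3 -m creep '[{"tx":0,"ty":-0.012,"tz":0,"rx":0,"ry":0,"rz":0},{"tx":0,"ty":-0.012,"tz":0,"rx":0,"ry":0,"rz":0},{"tx":0,"ty":-0.004,"tz":-0.03,"rx":0,"ry":0,"rz":0},{"tx":0,"ty":0,"tz":-0.035,"rx":0,"ry":0,"rz":0},{"tx":0.053,"ty":0,"tz":0,"rx":0,"ry":0,"rz":0},{"tx":0.053,"ty":0,"tz":0,"rx":0,"ry":0,"rz":0},{"tx":0.054,"ty":0,"tz":0,"rx":0,"ry":0,"rz":0},{"tx":0,"ty":0,"tz":0,"rx":0,"ry":0,"rz":0}]'; python3 - <<'E'
from h import *
snap('wrist','wrist10'); c=snap('top'); im=c['pixels'][:,:,::-1]
cv2.imwrite('pics/top10.png',cv2.resize(im[120:280,245:455],None,fx=3.7,fy=3.7)); o=env.get_obs(); print(o['tool_pos'],o['tool_rot'])
E
```

```text
time_s: 12.02
tool_pos: [0.5501, -0.1215, 0.0455]
tool_rot: [-179.5, -0.2, 93.5]
force: [-13.7, 0.7, 13.0]
grip_width: 0.0005
time_s: 13.02
tool_pos: [0.5159, 0.0421, 0.1103]
tool_rot: [180.0, -0.1, 94.0]
force: [0.0, -0.2, 0.6]
grip_width: 0.0007
[0.51641495 0.03682946 0.11047641] [1.79988783e+02 1.14049333e-02 9.35575185e+01]
```

View pics/wrist10.png

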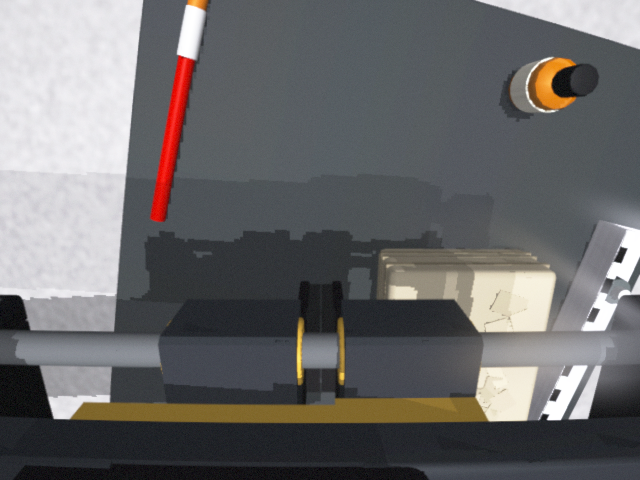

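View pics/top10.png

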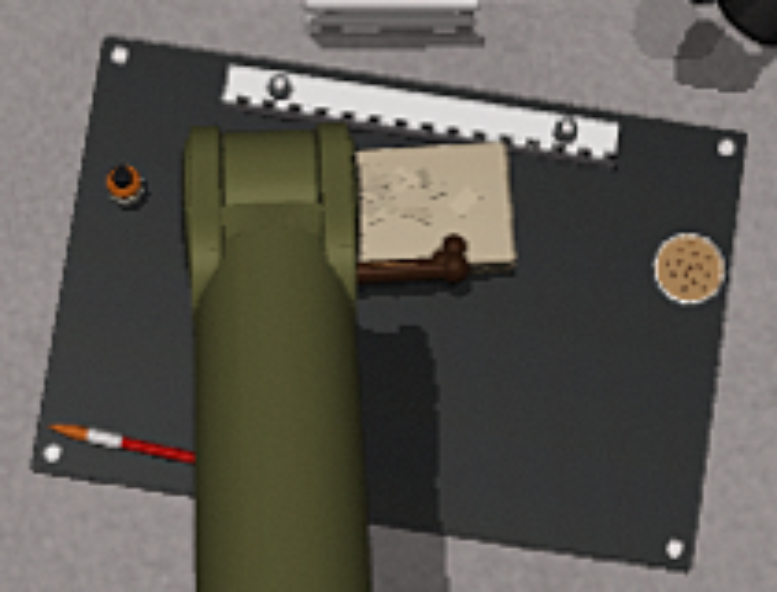

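```bash
cat > rel.py <<'E'
from h import *; from fr import *
import sys
# rel.py ang_world  u v z ... : points relative to tool in axes along block
c=snap('wrist'); o=env.get_obs(); th=np.radians(float(sys.argv[1]))
ex=np.array([np.cos(th),np.sin(th)]);ey=np.array([-ex[1],ex[0]])
a=list(map(float,sys.argv[2:]))
for i in range(0,len(a),3):
    p=ray(c,[a[i:i+2]],a[i+2])[0,:2]; d=p-o['tool_pos'][:2]; print(a[i:i+2],'rel tool x,y',d@ex,d@ey,'board',tob(p))
E
python3 rel.py 3.5 387 270 .056 553 270 .056
```

```text
[387.0, 270.0] rel tool x,y 0.035394955229309605 0.005041382661443991 board [-0.00281029  0.09652995]
[553.0, 270.0] rel tool x,y 0.12422720760035075 0.0048166416960022836 board [0.08408908 0.11496142]
```

```bash
python3 -m creep '[{"tx":-0.006,"ty":0,"tz":0.033,"rx":0,"ry":0,"rz":0},{"tx":0,"ty":0,"tz":0.032,"rx":0,"ry":0,"rz":0},{"tx":0,"ty":0.008,"tz":0,"rx":0,"ry":0,"rz":0},{"tx":0,"ty":0.008,"tz":0,"rx":0,"ry":0,"rz":0},{"tx":0,"ty":0.004,"tz":0,"rx":0,"ry":0,"rz":0},{"tx":0,"ty":0.003,"tz":0,"rx":0,"ry":0,"rz":0},{"tx":0,"ty":0.002,"tz":0,"rx":0,"ry":0,"rz":0}]';python3 -m creep '[{"tx":0,"ty":0.002,"tz":0,"rx":0,"ry":0,"rz":0}]'; python3 - <<'E'
from h import *
snap('wrist','wrist11')
E
```

```text
time_s: 14.05
tool_pos: [0.541, 0.032, 0.0461]
tool_rot: [-179.8, -0.0, 93.5]
force: [-8.8, -0.7, 10.1]
grip_width: 0.0002
time_s: 14.18
tool_pos: [0.5412, 0.032, 0.0461]
tool_rot: [-179.6, -0.1, 93.5]
force: [-13.7, -1.2, 17.0]
grip_width: 0.0005
```

View pics/wrist11.png

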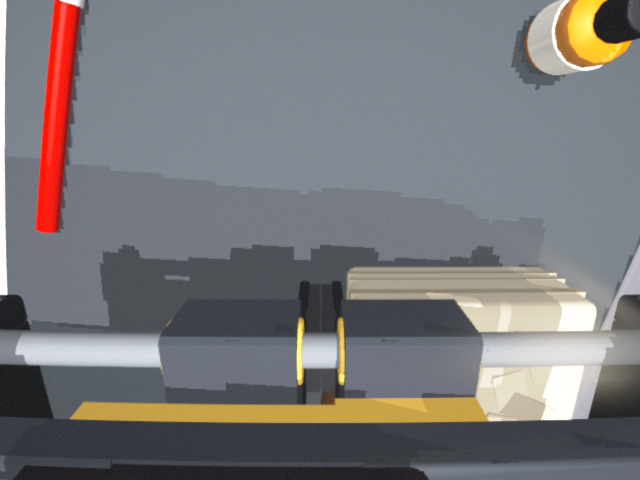

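```bash
python3 -m creep '[{"tx":0.003,"ty":0.0062,"tz":0,"rx":0,"ry":0,"rz":3},{"tx":0.003,"ty":0.0062,"tz":0,"rx":0,"ry":0,"rz":3},{"tx":0.003,"ty":0.0062,"tz":0,"rx":0,"ry":0,"rz":3},{"tx":0.003,"ty":0.0062,"tz":0,"rx":0,"ry":0,"rz":3},{"tx":0.002,"ty":0.0042,"tz":0,"rx":0,"ry":0,"rz":2}]';python3 - <<'E'
from h import *
snap('wrist','wrist12'); c=snap('top'); im=c['pixels'][:,:,::-1]
cv2.imwrite('pics/top12.png',cv2.resize(im[120:280,245:455],None,fx=3.7,fy=3.7))
E
```

```text
time_s: 14.85
tool_pos: [0.5702, 0.0454, 0.0461]
tool_rot: [-179.5, 0.0, 79.4]
force: [-13.7, -0.1, 14.1]
grip_width: 0.0003
```

View pics/wrist12.png

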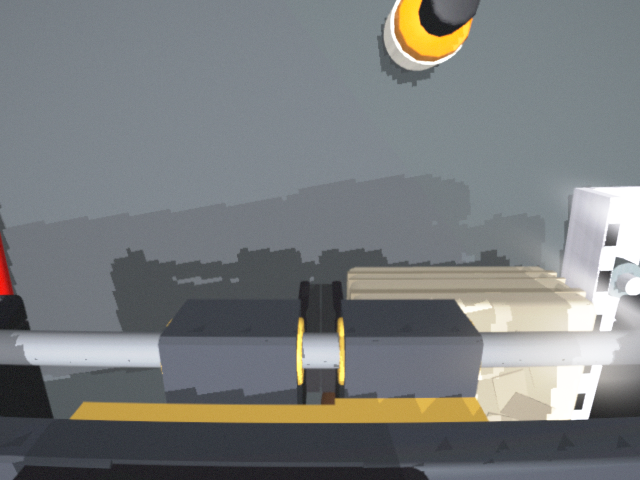

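View pics/top12.png

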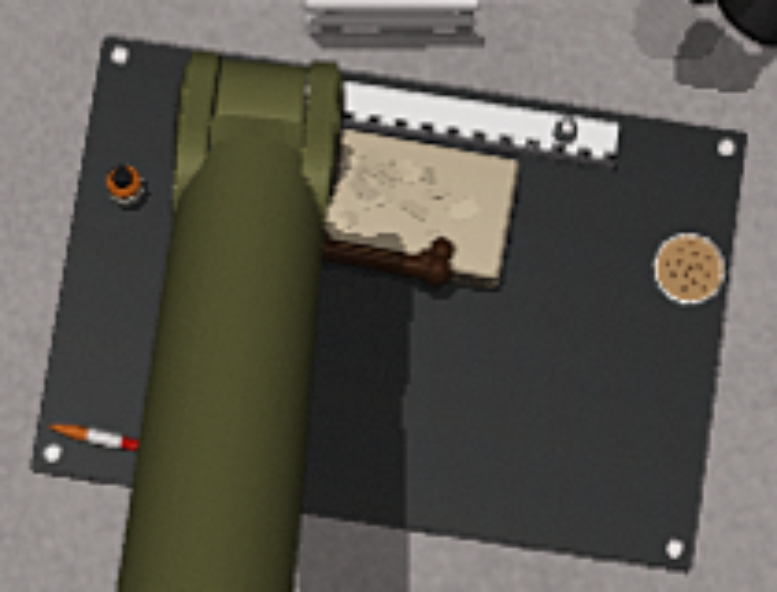

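```bash
python3 -m creep '[{"tx":0.001,"ty":0.0025,"tz":0,"rx":0,"ry":0,"rz":1},{"tx":0.001,"ty":0.0025,"tz":0,"rx":0,"ry":0,"rz":1}]'; python3 -m creep '[{"tx":0,"ty":0,"tz":0,"rx":0,"ry":0,"rz":0}]';  python3 - <<'E'
from h import *
snap('wrist','wrist13')
E
```

```text
time_s: 15.2
tool_pos: [0.5753, 0.0469, 0.0461]
tool_rot: [-179.5, -0.0, 77.5]
force: [-13.1, 0.7, 13.5]
grip_width: 0.0005
time_s: 15.32
tool_pos: [0.5757, 0.047, 0.0461]
tool_rot: [-179.6, -0.0, 77.5]
force: [-11.5, 1.4, 11.9]
grip_width: 0.0004
```

View pics/wrist13.png

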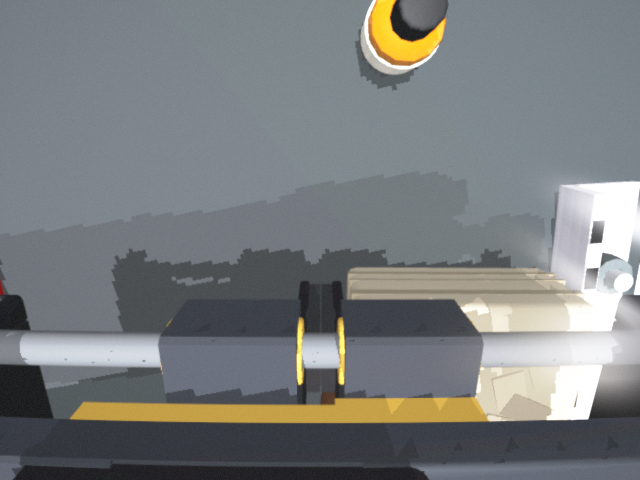

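```bash
for i in 1; do python3 -m creep '[{"tx":0,"ty":0.0015,"tz":0,"rx":0,"ry":0,"rz":0.5}]'; python3 -m creep '[{"tx":0,"ty":0.0015,"tz":0,"rx":0,"ry":0,"rz":0.5}]'; done
```

```text
time_s: 15.5
tool_pos: [0.5763, 0.0471, 0.0461]
tool_rot: [-179.4, -0.0, 77.0]
force: [-15.4, 2.8, 14.3]
grip_width: 0.0002
time_s: 15.62
tool_pos: [0.5779, 0.0474, 0.0461]
tool_rot: [-179.5, -0.1, 76.5]
force: [-13.9, 2.7, 14.9]
grip_width: 0.0004
```

```bash
python3 -m creep '[{"tx":0,"ty":0.0015,"tz":0,"rx":0,"ry":0,"rz":0.5}]'; python3 -m creep '[{"tx":0,"ty":0.0015,"tz":0,"rx":0,"ry":0,"rz":0.5}]';python3 - <<'E'
from h import *
c=snap('wrist','wrist14')
snap('side','side14')
E
```

```text
time_s: 15.75
tool_pos: [0.5794, 0.0476, 0.0461]
tool_rot: [-179.4, -0.1, 76.0]
force: [-13.6, 3.9, 14.0]
grip_width: 0.0002
time_s: 15.88
tool_pos: [0.5805, 0.0477, 0.0461]
tool_rot: [-179.4, -0.1, 75.6]
force: [-17.2, 4.9, 17.0]
grip_width: 0.0004
```

View pics/wrist14.png

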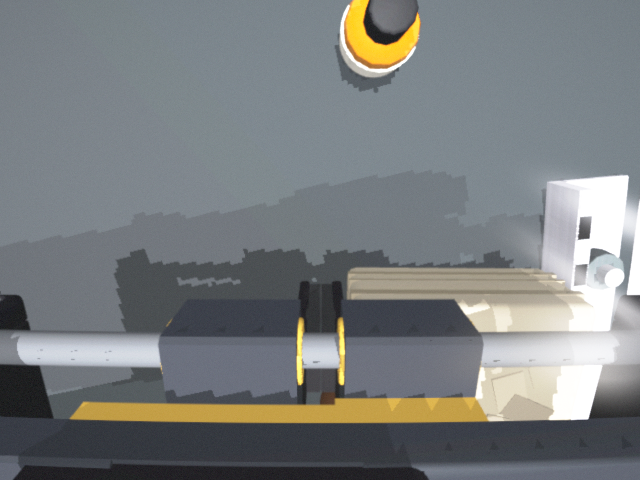

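The left front corner is now at or very near the fence and the push force has started to rise. Next is the right end.

```bash
python3 -m creep '[{"tx":0,"ty":-0.012,"tz":0,"rx":0,"ry":0,"rz":0},{"tx":0,"ty":-0.014,"tz":0,"rx":0,"ry":0,"rz":0},{"tx":0,"ty":-0.004,"tz":-0.03,"rx":0,"ry":0,"rz":0},{"tx":0,"ty":0,"tz":-0.035,"rx":0,"ry":0,"rz":0},{"tx":-0.053,"ty":0,"tz":0,"rx":0,"ry":0,"rz":0},{"tx":-0.053,"ty":0,"tz":0,"rx":0,"ry":0,"rz":0},{"tx":-0.054,"ty":0,"tz":0,"rx":0,"ry":0,"rz":0},{"tx":0,"ty":0,"tz":0,"rx":0,"ry":0,"rz":0}]'; python3 - <<'E'
from h import *
snap('wrist','wrist15'); c=snap('top'); im=c['pixels'][:,:,::-1]
cv2.imwrite('pics/top15.png',cv2.resize(im[120:280,245:455],None,fx=3.7,fy=3.7)); o=env.get_obs(); print(o['tool_pos'],o['tool_rot'])
E
```

```text
time_s: 16.98
tool_pos: [0.5135, -0.1077, 0.1108]
tool_rot: [180.0, 0.1, 75.0]
force: [0.8, 0.9, -0.5]
grip_width: 0.0003
[ 0.51508942 -0.10266585  0.11053304] [ 1.79986238e+02 -5.74836787e-02  7.53743327e+01]
```

View pics/wrist15.png

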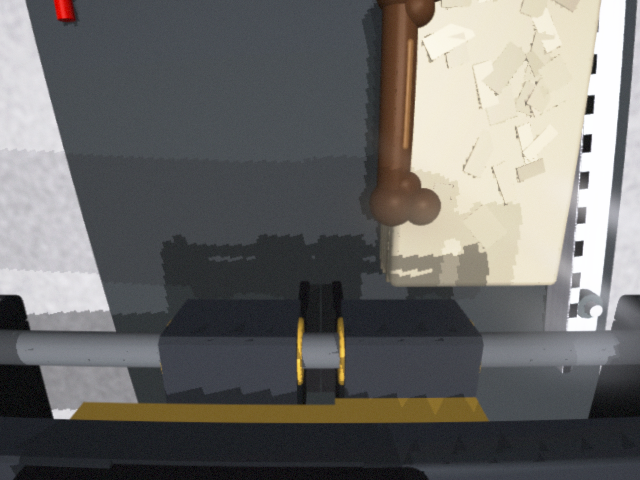

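View pics/top15.png

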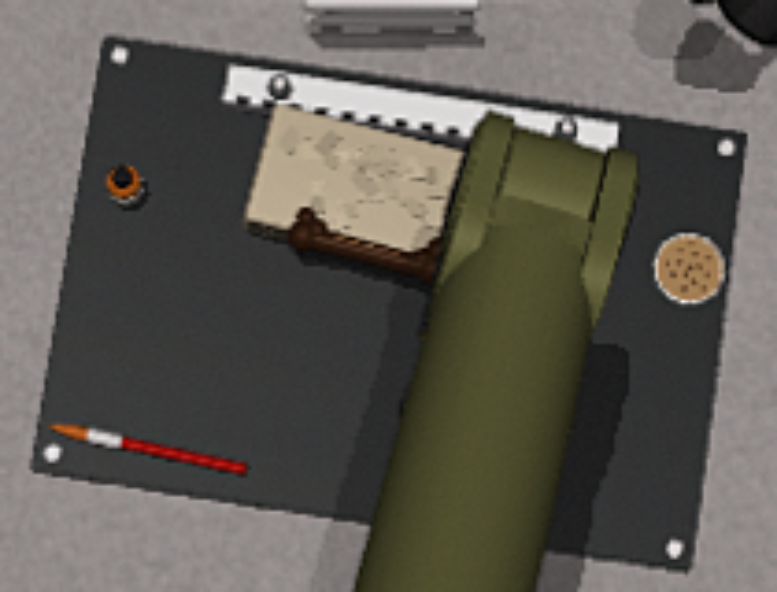

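```bash
python3 rel.py -14.6 388 286 .056 556 286 .056 590 60 .056;python3 - <<'E'
from h import *; from fr import *
c=snap('top')
# left front/back top corners from crop coords
for u in ((245+274/3.7,120+104/3.7),(245+247/3.7,120+221/3.7)): print('left F/B',tob(ray(c,[u],.056)[0]))
E
```

```text
[388.0, 286.0] rel tool x,y 0.03676766117373288 -0.006101090269074766 board [ 0.01905474 -0.06161198]
[556.0, 286.0] rel tool x,y 0.12799705775791959 -0.0066271213066360305 board [ 0.1097329  -0.07163954]
[590.0, 60.0] rel tool x,y 0.12559441749225572 0.1062050845960746 board [0.11909834 0.04082898]
left F/B [0.12330168 0.10872201]
left F/B [0.03289329 0.11503596]
```

```bash
python3 -m creep '[{"tx":0.008,"ty":0,"tz":0.033,"rx":0,"ry":0,"rz":0},{"tx":0,"ty":0,"tz":0.032,"rx":0,"ry":0,"rz":0},{"tx":0,"ty":0.008,"tz":0,"rx":0,"ry":0,"rz":0},{"tx":0,"ty":0.008,"tz":0,"rx":0,"ry":0,"rz":0},{"tx":0,"ty":0.006,"tz":0,"rx":0,"ry":0,"rz":0},{"tx":0,"ty":0.003,"tz":0,"rx":0,"ry":0,"rz":0},{"tx":0,"ty":0.002,"tz":0,"rx":0,"ry":0,"rz":0}]';python3 -m creep '[{"tx":0,"ty":0.002,"tz":0,"rx":0,"ry":0,"rz":0}]'; python3 - <<'E'
from h import *
snap('wrist','wrist16')
E
```

```text
time_s: 18.05
tool_pos: [0.5415, -0.1008, 0.0465]
tool_rot: [-179.6, -0.1, 75.5]
force: [-13.1, 3.4, 15.5]
grip_width: 0.0007
time_s: 18.18
tool_pos: [0.5418, -0.1009, 0.0464]
tool_rot: [-179.4, -0.1, 75.5]
force: [-17.4, 4.0, 19.4]
grip_width: 0.0006
```

View pics/wrist16.png

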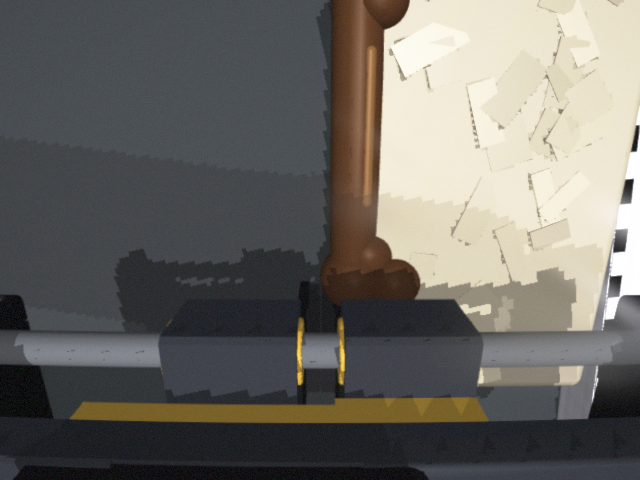

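```bash
python3 -m creep '[{"tx":-0.0009,"ty":0.0024,"tz":0,"rx":0,"ry":0,"rz":-1},{"tx":-0.0009,"ty":0.0024,"tz":0,"rx":0,"ry":0,"rz":-1},{"tx":-0.0009,"ty":0.0024,"tz":0,"rx":0,"ry":0,"rz":-1},{"tx":-0.0009,"ty":0.0024,"tz":0,"rx":0,"ry":0,"rz":-1},{"tx":-0.0009,"ty":0.0024,"tz":0,"rx":0,"ry":0,"rz":-1}]';  python3 -m creep '[{"tx":-0.0009,"ty":0.0022,"tz":0,"rx":0,"ry":0,"rz":-1}]'; python3 - <<'E'
from h import *
snap('wrist','wrist17');c=snap('top'); im=c['pixels'][:,:,::-1]
cv2.imwrite('pics/top17.png',cv2.resize(im[120:280,245:455],None,fx=3.7,fy=3.7))
E
```

```text
time_s: 18.85
tool_pos: [0.5521, -0.1086, 0.0465]
tool_rot: [-179.4, -0.1, 80.5]
force: [-16.3, 2.6, 18.6]
grip_width: 0.0003
time_s: 18.98
tool_pos: [0.5542, -0.11, 0.0465]
tool_rot: [-179.4, -0.1, 81.5]
force: [-15.4, 3.8, 16.5]
grip_width: 0.0007
```

View pics/wrist17.png

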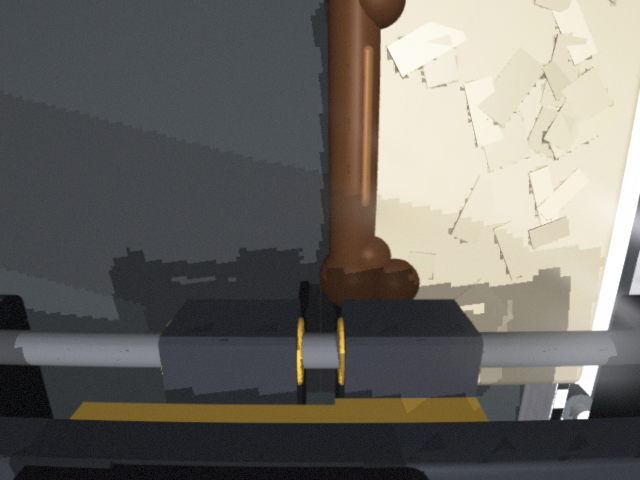

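View pics/top17.png

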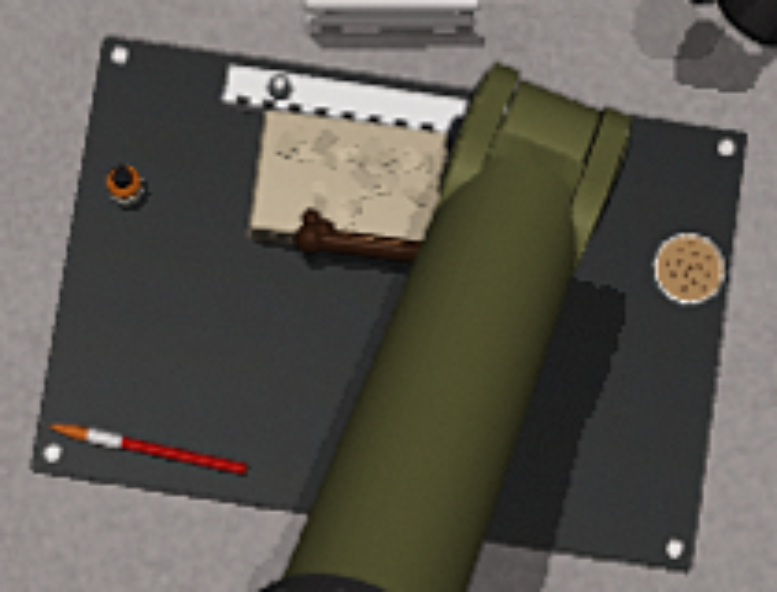

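```bash
python3 -m creep '[{"tx":-0.0005,"ty":0.0017,"tz":0,"rx":0,"ry":0,"rz":-0.6}]';  python3 -m creep '[{"tx":-0.0005,"ty":0.0017,"tz":0,"rx":0,"ry":0,"rz":-0.6}]'; python3 -m creep '[{"tx":-0.0005,"ty":0.0017,"tz":0,"rx":0,"ry":0,"rz":-0.6}]'; python3 - <<'E'
from h import *
snap('wrist','wrist18');
E
```

```text
time_s: 19.2
tool_pos: [0.5552, -0.1107, 0.0465]
tool_rot: [-179.4, -0.2, 82.0]
force: [-17.6, 2.4, 17.7]
grip_width: 0.0003
time_s: 19.32
tool_pos: [0.5566, -0.1116, 0.0465]
tool_rot: [-179.4, -0.2, 82.6]
force: [-20.3, 4.1, 21.9]
grip_width: 0.0003
time_s: 19.45
tool_pos: [0.5567, -0.1117, 0.0464]
tool_rot: [-179.1, -0.2, 83.2]
force: [-25.8, 6.3, 27.1]
grip_width: 0.0003
```

View pics/wrist18.png

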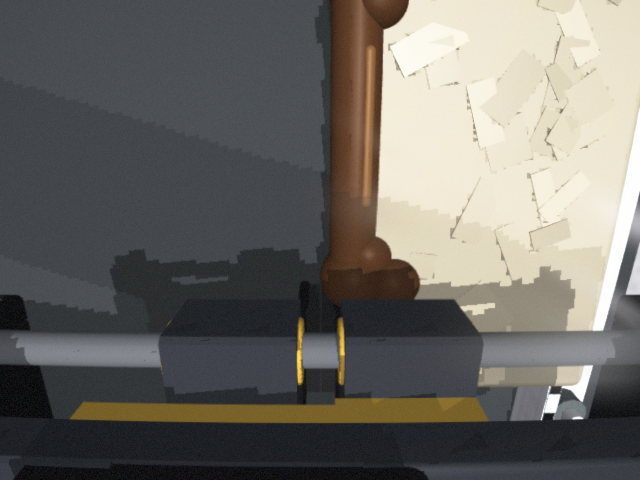

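The right end has stalled against the fence (force up to 26 N), and the left end lags by about 4 mm. I'll go to the left end to close that.

```bash
python3 -m creep '[{"tx":0,"ty":-0.014,"tz":0,"rx":0,"ry":0,"rz":0},{"tx":0,"ty":-0.014,"tz":0,"rx":0,"ry":0,"rz":0},{"tx":0,"ty":-0.004,"tz":-0.03,"rx":0,"ry":0,"rz":0},{"tx":0,"ty":0,"tz":-0.035,"rx":0,"ry":0,"rz":0},{"tx":0.053,"ty":0,"tz":0,"rx":0,"ry":0,"rz":1},{"tx":0.053,"ty":0,"tz":0,"rx":0,"ry":0,"rz":0},{"tx":0.053,"ty":0,"tz":0,"rx":0,"ry":0,"rz":0},{"tx":0,"ty":0,"tz":0,"rx":0,"ry":0,"rz":0}]'; python3 - <<'E'
from h import *
snap('wrist','wrist19'); c=snap('top','top19raw'); im=c['pixels'][:,:,::-1]
cv2.imwrite('pics/top19.png',cv2.resize(im[120:280,245:455],None,fx=3.7,fy=3.7)); o=env.get_obs(); print(o['tool_pos'],o['tool_rot'])
E
```

```text
time_s: 20.5
tool_pos: [0.5519, 0.0549, 0.1105]
tool_rot: [180.0, -0.1, 82.8]
force: [1.1, -0.9, 0.9]
grip_width: 0.0005
[0.55163821 0.04904618 0.11055701] [1.79979677e+02 2.49706995e-02 8.23540648e+01]
```

View pics/wrist19.png

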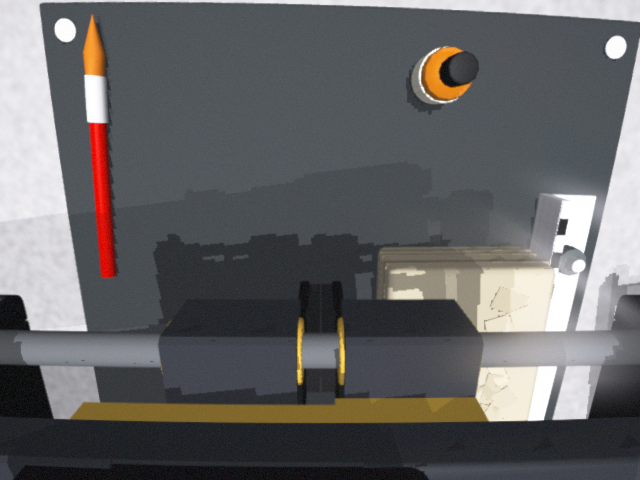

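View pics/top19.png

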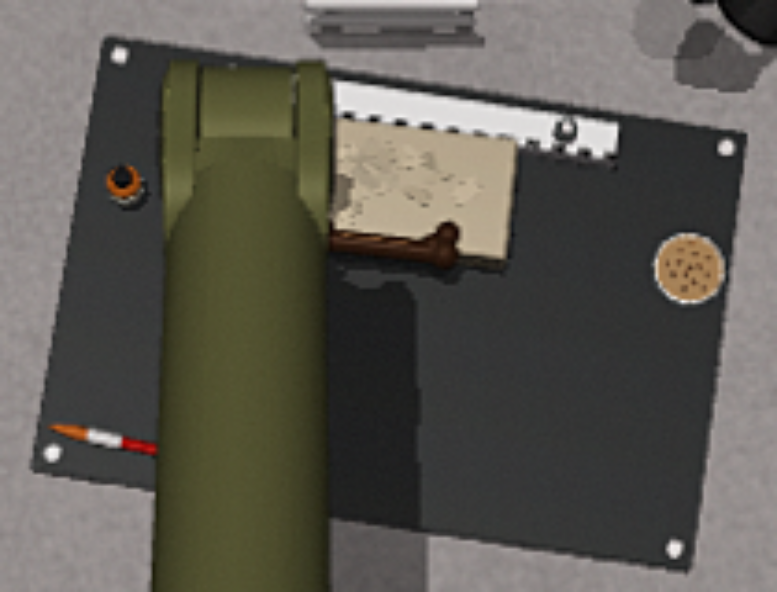

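```bash
python3 -m creep '[{"tx":-0.006,"ty":0,"tz":0.033,"rx":0,"ry":0,"rz":0},{"tx":0,"ty":0,"tz":0.032,"rx":0,"ry":0,"rz":0},{"tx":0,"ty":0.008,"tz":0,"rx":0,"ry":0,"rz":0},{"tx":0,"ty":0.008,"tz":0,"rx":0,"ry":0,"rz":0},{"tx":0,"ty":0.005,"tz":0,"rx":0,"ry":0,"rz":0},{"tx":0,"ty":0.003,"tz":0,"rx":0,"ry":0,"rz":0}]';python3 -m creep '[{"tx":0,"ty":0.002,"tz":0,"rx":0,"ry":0,"rz":0}]';python3 -m creep '[{"tx":0,"ty":0.002,"tz":0,"rx":0,"ry":0,"rz":0.2}]';python3 -m creep '[{"tx":0,"ty":0.002,"tz":0,"rx":0,"ry":0,"rz":0.2}]'; python3 - <<'E'
from h import *
snap('wrist','wrist20')
E
```

```text
time_s: 21.35
tool_pos: [0.5745, 0.0396, 0.0466]
tool_rot: [-179.9, -0.0, 82.3]
force: [-9.6, 0.6, 10.5]
grip_width: 0.0004
time_s: 21.48
tool_pos: [0.5746, 0.0396, 0.0466]
tool_rot: [-179.6, -0.0, 82.3]
force: [-13.7, 0.7, 14.7]
grip_width: 0.0005
time_s: 21.6
tool_pos: [0.5754, 0.0398, 0.0466]
tool_rot: [-179.5, -0.1, 82.1]
force: [-14.6, 1.6, 15.3]
grip_width: 0.0002
time_s: 21.72
tool_pos: [0.5772, 0.0402, 0.0466]
tool_rot: [-179.5, -0.1, 81.9]
force: [-15.1, 3.0, 15.2]
grip_width: 0.0001
```

View pics/wrist20.png

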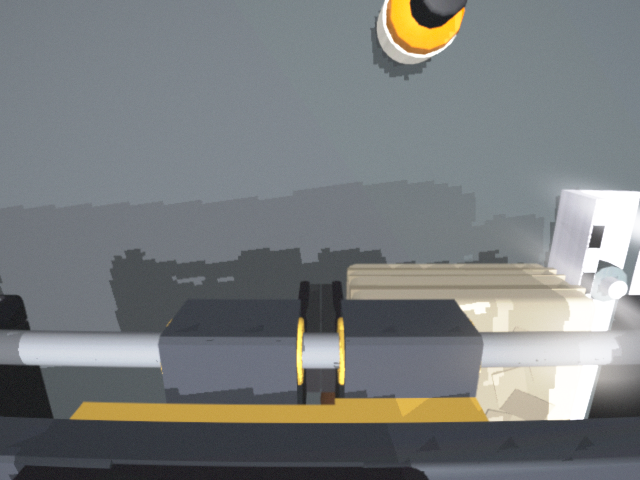

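Moved about 2.7 mm so far. I'll keep going until it stalls.

```bash
python3 -m creep '[{"tx":0,"ty":0.0015,"tz":0,"rx":0,"ry":0,"rz":0.4}]';python3 -m creep '[{"tx":0,"ty":0.0015,"tz":0,"rx":0,"ry":0,"rz":0.4}]';python3 -m creep '[{"tx":0,"ty":0.0015,"tz":0,"rx":0,"ry":0,"rz":0.3}]'; python3 -m creep '[{"tx":0,"ty":0.0015,"tz":0,"rx":0,"ry":0,"rz":0}]'
```

```text
time_s: 21.9
tool_pos: [0.5781, 0.0404, 0.0466]
tool_rot: [-179.4, -0.1, 81.5]
force: [-15.5, 2.8, 15.8]
grip_width: 0.0004
time_s: 22.02
tool_pos: [0.5799, 0.0408, 0.0466]
tool_rot: [-179.4, -0.2, 81.1]
force: [-15.8, 3.9, 16.4]
grip_width: 0.0001
time_s: 22.15
tool_pos: [0.5805, 0.0409, 0.0466]
tool_rot: [-179.3, -0.2, 80.9]
force: [-20.7, 4.7, 21.5]
grip_width: 0.0006
time_s: 22.28
tool_pos: [0.5806, 0.0409, 0.0466]
tool_rot: [-179.1, -0.2, 80.9]
force: [-24.4, 4.3, 24.9]
grip_width: 0.0002
```

```bash
python3 -m creep '[{"tx":0,"ty":-0.014,"tz":0,"rx":0,"ry":0,"rz":0},{"tx":0,"ty":-0.014,"tz":0,"rx":0,"ry":0,"rz":0},{"tx":0,"ty":-0.004,"tz":-0.03,"rx":0,"ry":0,"rz":0},{"tx":0,"ty":0,"tz":-0.035,"rx":0,"ry":0,"rz":0},{"tx":-0.053,"ty":0,"tz":0,"rx":0,"ry":0,"rz":0},{"tx":-0.053,"ty":0,"tz":0,"rx":0,"ry":0,"rz":0},{"tx":-0.053,"ty":0,"tz":0,"rx":0,"ry":0,"rz":0},{"tx":0,"ty":0,"tz":0,"rx":0,"ry":0,"rz":0}]'; python3 - <<'E'
from h import *
snap('wrist','wrist21'); c=snap('top','top21raw'); im=c['pixels'][:,:,::-1]
cv2.imwrite('pics/top21.png',cv2.resize(im[120:280,245:455],None,fx=3.7,fy=3.7)); o=env.get_obs(); print(o['tool_pos'],o['tool_rot'])
E
```

```text
time_s: 23.28
tool_pos: [0.5281, -0.1195, 0.1111]
tool_rot: [179.9, 0.1, 80.3]
force: [0.6, 0.7, 0.1]
grip_width: 0.0002
[ 0.52937641 -0.11410844  0.11062089] [ 1.79972584e+02 -4.21126459e-02  8.06664365e+01]
```

View pics/wrist21.png

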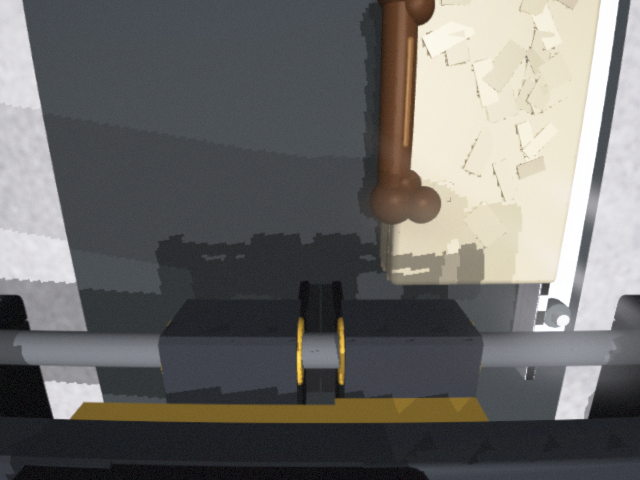

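View pics/top21.png

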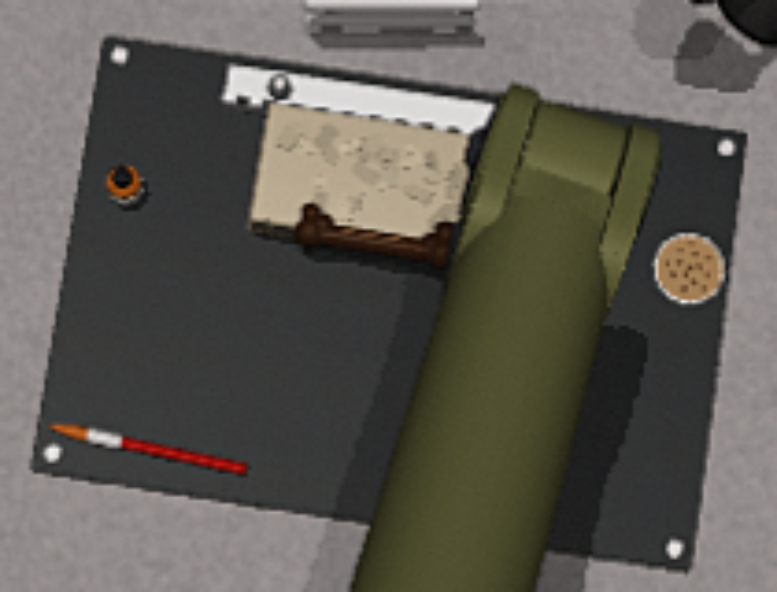

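Nearly flat now. I'll push the right end gently again, using the same +8 mm offset.

```bash
python3 rel.py -9.2 388 284 .056 556 284 .056; python3 -m creep '[{"tx":0.008,"ty":0,"tz":0.033,"rx":0,"ry":0,"rz":0},{"tx":0,"ty":0,"tz":0.032,"rx":0,"ry":0,"rz":0},{"tx":0,"ty":0.008,"tz":0,"rx":0,"ry":0,"rz":0},{"tx":0,"ty":0.008,"tz":0,"rx":0,"ry":0,"rz":0},{"tx":0,"ty":0.005,"tz":0,"rx":0,"ry":0,"rz":0},{"tx":0,"ty":0.003,"tz":0,"rx":0,"ry":0,"rz":0}]';python3 -m creep '[{"tx":0,"ty":0.002,"tz":0,"rx":0,"ry":0,"rz":0}]';python3 -m creep '[{"tx":0,"ty":0.0015,"tz":0,"rx":0,"ry":0,"rz":0}]';python3 -m creep '[{"tx":0,"ty":0.0015,"tz":0,"rx":0,"ry":0,"rz":-0.2}]';python3 -m creep '[{"tx":0,"ty":0.0015,"tz":0,"rx":0,"ry":0,"rz":-0.2}]'
```

```text
[388.0, 284.0] rel tool x,y 0.03663540160395211 -0.005247705634433328 board [ 0.03544813 -0.06640078]
[556.0, 284.0] rel tool x,y 0.12777640422935224 -0.005932997378144872 board [ 0.12657753 -0.06800863]
time_s: 24.18
tool_pos: [0.5554, -0.1098, 0.0466]
tool_rot: [179.9, -0.0, 80.8]
force: [-4.8, 0.6, 5.6]
grip_width: 0.0004
time_s: 24.3
tool_pos: [0.5554, -0.1098, 0.0462]
tool_rot: [-179.8, -0.1, 80.8]
force: [-8.7, 2.1, 10.8]
grip_width: 0.0006
time_s: 24.42
tool_pos: [0.5555, -0.1099, 0.0462]
tool_rot: [-179.6, -0.1, 80.7]
force: [-13.2, 2.6, 13.8]
grip_width: 0.0007
time_s: 24.55
tool_pos: [0.5556, -0.11, 0.0462]
tool_rot: [-179.5, -0.1, 80.9]
force: [-16.1, 4.1, 17.1]
grip_width: 0.0005
time_s: 24.68
tool_pos: [0.5565, -0.1105, 0.0462]
tool_rot: [-179.4, -0.1, 81.1]
force: [-16.3, 2.7, 19.0]
grip_width: 0.0005
```

```bash
python3 -m creep '[{"tx":0,"ty":0.001,"tz":0,"rx":0,"ry":0,"rz":-0.1}]';python3 -m creep '[{"tx":0,"ty":0.001,"tz":0,"rx":0,"ry":0,"rz":0}]';python3 -m creep '[{"tx":0,"ty":0.001,"tz":0,"rx":0,"ry":0,"rz":0}]'
```

```text
time_s: 24.8
tool_pos: [0.5572, -0.1109, 0.0462]
tool_rot: [-179.4, -0.1, 81.2]
force: [-18.4, 2.7, 19.7]
grip_width: 0.0004
time_s: 24.92
tool_pos: [0.5572, -0.1108, 0.0462]
tool_rot: [-179.3, -0.1, 81.2]
force: [-20.4, 3.4, 22.5]
grip_width: 0.0002
time_s: 25.05
tool_pos: [0.5572, -0.1108, 0.0462]
tool_rot: [-179.1, -0.2, 81.2]
force: [-23.5, 4.2, 25.8]
grip_width: 0.0009
```

```bash
python3 -m creep '[{"tx":0,"ty":-0.014,"tz":0,"rx":0,"ry":0,"rz":0},{"tx":0,"ty":-0.016,"tz":0,"rx":0,"ry":0,"rz":0},{"tx":0,"ty":-0.006,"tz":-0.03,"rx":0,"ry":0,"rz":0},{"tx":0,"ty":0,"tz":-0.05,"rx":0,"ry":0,"rz":0},{"tx":0,"ty":0,"tz":-0.05,"rx":0,"ry":0,"rz":0},{"tx":-0.055,"ty":0,"tz":0,"rx":0,"ry":0,"rz":0},{"tx":-0.055,"ty":0,"tz":0,"rx":0,"ry":0,"rz":0},{"tx":-0.055,"ty":0,"tz":0,"rx":0,"ry":0,"rz":0},{"tx":-0.055,"ty":0,"tz":0,"rx":0,"ry":0,"rz":0},{"tx":0,"ty":0,"tz":0,"rx":0,"ry":0,"rz":0}]'; python3 - <<'E'
from h import *; from fr import *; from meas import block
snap('side','side22'); c=snap('top','top22raw'); im=c['pixels'][:,:,::-1]
cv2.imwrite('pics/top22.png',cv2.resize(im[125:245,285:435],None,fx=5,fy=5,interpolation=cv2.INTER_CUBIC))
k,m=block(c); W=ray(c,k,.056)[:,:2]
r=cv2.minAreaRect(W.astype(np.float32)); print(r); print([tob(p).round(4) for p in cv2.boxPoints(r)])
E
```

```text
time_s: 26.3
tool_pos: [0.492, -0.3294, 0.1761]
tool_rot: [180.0, 0.2, 80.7]
force: [0.4, 0.6, -0.5]
grip_width: 0.0002
((0.6218504905700684, -0.04493444412946701), (0.18906669318675995, 0.09069328755140305), 81.50899505615234)
[array([ 0.0347, -0.0744]), array([ 0.1254, -0.0742]), array([0.1249, 0.1149]), array([0.0343, 0.1147])]
```

View pics/top22.png

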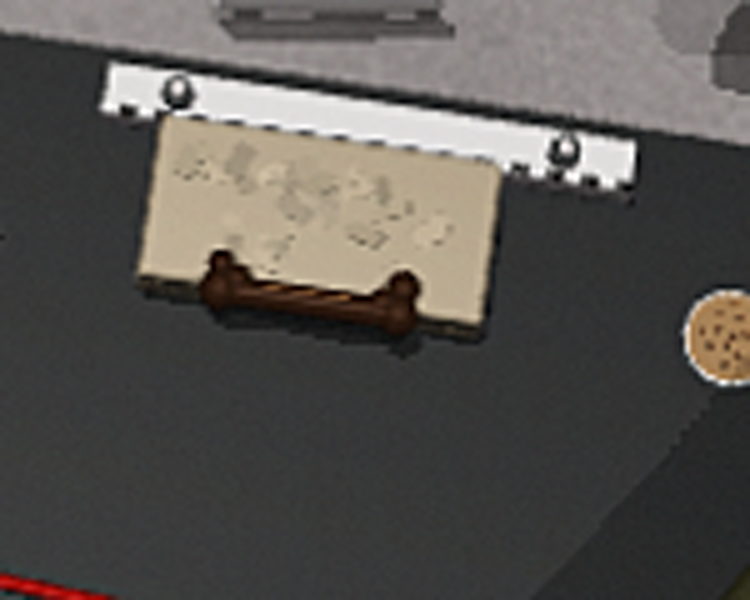

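View pics/side22.png

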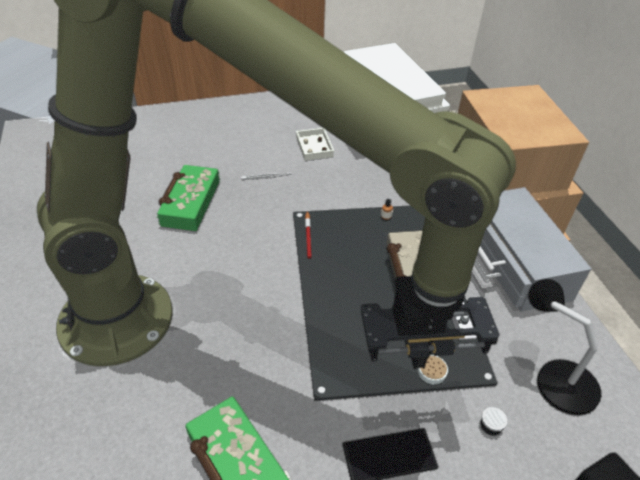

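The top view shows the front face flush along the fence's lower edge. Its two front corners measure board x = 0.1254 and 0.1249, block y is +0.020, and its angle is within 0.15° of the fence. The robot is clear, so I'm handing in.

```bash
python3 -c "
from cell import env
print(env.get_obs()['time_s']); print(env.sign_off())"
```

```text
26.4
the job is handed in; nothing more can be done
None
```

I walked the block round with the closed fingertips, pushing its bare back corners in turn: left, right, left, right, left, right. Each of the last pushes ran until that end stopped against the fence at about 24–26 N. I handed in at 26.4 s; no verdict is reported.

The last checks, from the top camera:
- **Front face:** the two front corners measure board x = 0.1249 m (left) and 0.1254 m (right), against a target of 0.125 ± 0.003.
- **Angle and position:** the block is within 0.15° of square to the fence, with its middle at board y = +0.020 m, so it is well inside both ends.
- **Bone and bystanders:** the fingers looked clear of the bone in every view. The bystanders in the last pictures looked unmoved, but I judged that by eye and did not measure it.
- **Robot:** clear of everything at hand-in.

**Disagreements:**
- Wrist-camera corner positions differed from the top view or the expected positions by up to about 4 mm, and near the end by up to about 10 mm along the block.
- During pushes the wrist force showed an upward part about as large as the push itself, which I could not explain. The block stayed flat in the pictures.

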